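# Change the sample on the balance

## Robot

A 6-joint arm with a two-finger parallel gripper is mounted at the origin on a cart in front of the work surface, level with it; the furniture and walls round the work are solid. World frame = base frame: x ahead of the robot, y to its left, z up, the work surface at z = 0. Lengths are in mm, angles in rad, forces in N, time in s.
With the tool pointing down it reaches from about 300 to 775 mm from the base axis. Payload 14.6 kg.
Tool frame: the origin (TCP) lies between the finger pads; the fingertips stand 8 mm ahead of it and the grasp point (between the pads) lies 11 mm behind it; z points along the fingers, y is the direction in which the jaws open and shut (so a half turn about z gives the same grasp; the last joint's range is limited). The gripper opens to 94 mm and grips with 3 to 60 N. Pads are 16 mm wide; open, the fingers measure 119 mm over their backs; the gripper's body (75 mm by 177 mm) begins 78 mm behind the grasp point.
Start: joints at [-1.245, 0.3, 1.521, -0, 1.321, -0.067], TCP at [210.519, -508.105, 213.446] pointing down, gripper open.
Joint ranges: [-3.03, 3.03], [-0.79, 2.21], [0.23, 2.52], [-1.04, 4.18], [0, 3.07], [-2.55, 2.55]. Speed limits (rad/s): [2.22, 2.22, 2.57, 3.14, 3.14, 3.14].

## Interface

Orientations are given as [roll, pitch, yaw] about the fixed x, y, z axes, in that order (R = Rz(yaw) Ry(pitch) Rx(roll)).
In Python, from cell import manip gives the robot as it stands. The module is installed in compiled form; this text tells all that it offers.
- The arm moves only by the tool send_rows, never from a script. Its argument "series" is a list that holds one entry, the list of rows, each a list of 5 numbers: the opening, from 0 (shut) to 1 (fully open), then the shift along the tool's x, y, z in mm, then the turn about the tool's z in degrees. In form: [[[gripper, dx, dy, dz, roll], ...]]. A call has 1 to 10 rows; each row is the pose to reach, as a shift and turn from the pose commanded when the call began, along the tool's axes at that moment; what a row does not reach only later rows make up. A row lasts 1/10 s, in which the tool goes at most 50 mm and 8.59 degrees, less where a joint would pass 70% of its speed; a pose out of reach is approached as far as the arm can. A call with a gripper value outside its range is refused whole. The fingers move at their own pace and stop on an object; "newtons" is the grip in N (left out, the last holds). Time passes only in rows, so rows that repeat a pose let the fingers close. It gives the time, the measured TCP pose, the force and the opening at its end, in the units of the state.
- manip.read_state(): the state, without advancing time (a new reading comes with each control period).
- manip.camera(name): name is "scene" or "top" or "wrist"; returns a dict with "img" (384x512x3 uint8, red, green, blue), "vfov" (degrees; the focal length in pixels is half the picture's height over the tangent of half this angle, whatever the lens; pixels are square), "cx", "cy" (the principal point, pixels), "pose" (4x4, takes a point from camera to world coordinates); the wrist camera has in their place "T_tool_cam" (4x4, takes a point from camera to tool coordinates, whose origin is the TCP and whose axes are the flange's). Camera axes: x right, y down, z forward; pixel columns grow to the right and rows downward; lengths in mm; the calibration is good to about 2 mm. A picture is of the moment at which its call begins: read the wrist's pose just before it. There is no depth.
- manip.sign_off(): hands the job in, once; it reports no verdict.
Trained networks look in a picture, given as the dict that the camera call returned (one of the last four; its "shot" number tells which), for a name from the list of things; names that differ only in an ending like _2 or _b are one class to them, and where a whole thing is asked for, a point or a joint stands for the part that bears it (a point fixed in the world has none). Each returns a list of dicts, best first, with "conf" (0 to 1); they miss things now and then, are a little off and sometimes report something else, mostly with a low value. They report only what shows in the picture. A call takes as long as a camera call. They do not tell look-alikes from the thing itself.
- manip.find_in(target, picture): "rect" ([left, top, width, height] in pixels, round what is visible of it).
- manip.silhouettes(target, picture): "pixels" (384x512 bool, what is visible of it) and "rect" ([left, top, width, height] in pixels, round what is visible of it).
The state is a dict: "clock": time; "joints": joint angles; "qd": joint speeds; "effort": joint torques, N m; "eef_pos": TCP position; "eef_rot": TCP orientation; "wrist_force": force on the tool from outside, world axes, zero at the start; "moment": the same for the moment, N m; "finger_gap": finger opening in mm.
Only numpy, scipy, OpenCV 4.12 (cv2) and the standard library are available. Lean on these libraries where they do the work, as an engineer would, in place of code of your own. Each camera call takes 0.05 s, during which the arm holds its last target. There are 200 camera calls.

## Task

The pot on the balance has been weighed: change it for the one waiting at the back of the wooden board. First stand the bottle and the conical flask from the front of the board on the grey mat; then put the weighed pot centrally on the round black coaster and the waiting pot in the middle of the balance pan; only after that return the bottle and the flask, each to the ring it came from. Keep everything upright, set it down gently, and leave the dropper bottle and the spirit lamp alone.

Things in the scene. Friction and masses are not known exactly. Their poses are not given: they have to be found in the camera images.
- bottle: White plastic screw-cap reagent bottle with a grey ribbed cap, 72 mm diameter, 125 mm tall; the shoulder ends at 105 mm and the cap, 53 mm diameter, reaches from 105 to 125 mm above the underside (grip it by the cap). Stands in one of the two front rings of the board. Origin at the centre of the underside, z up. About 0.3 kg.
- flask: Glass conical flask with a little red medium, 67 mm diameter at the base, 108 mm tall; the neck is 29 mm in diameter from 56 to 108 mm above the underside (grip it there). Stands in the other front ring of the board. Origin at the centre of the underside, z up. About 0.1 kg.
- waiting_pot: White sample pot with push lid, the larger of the two: 37 mm diameter over the lid (34 mm body), 42 mm tall. Stands at the back of the board behind the bottle and the flask, beside the coaster. Origin at the centre of the underside, z up. About 20 g.
- weighed_pot: White sample pot with push lid, the smaller: 34 mm diameter over the lid (31 mm body), 36 mm tall. Stands on the balance pan at the start. Origin at the centre of the underside, z up. About 20 g.
- board: Fixed wooden board, 170 mm (its x, depth) by 190 mm (its y) and 10 mm thick, lying on the worktop; its front faces the robot. Origin at the centre of the underside. Two thin black rings, 82 mm in diameter and drawn on its top, are centred at x = -30 mm, y = +46 and -46 mm: the bottle and the flask stand in them at the start, either way round. The waiting pot and the coaster are at x = +30 mm, y = +30 and -30 mm, either way round.
- coaster: Fixed round black rubber coaster, 48 mm diameter, 3 mm thick, lying on the back of the board beside the waiting pot, empty at the start; the two centres are 60 mm apart. Origin at the centre of its underside (10 mm above the worktop); its top is 3 mm higher.
- mat: Fixed grey bench mat, 230 mm (its x) by 160 mm (its y), 4 mm thick, to the left or to the right of the board; the side area. Origin at the centre of the underside.
- balance: Fixed white bench balance, 200 mm (its x) by 160 mm (its y), casing 42 mm high, its dark display toward the robot, on the other side of the board from the mat. Its origin lies on the worktop straight below the centre of the round steel pan (90 mm diameter), whose top is 58 mm above the origin; the casing reaches from x = -135 to +65 mm and over y = +-80 mm. The pan does not move.
- dropper: Bystander: amber dropper bottle with black teat, 34 mm diameter, 84 mm tall, behind the board. Origin at the centre of the underside.
- lamp: Bystander: glass spirit lamp, 72 mm diameter, 117 mm tall, behind the board. Origin at the centre of the underside.
There are look-alikes about, which are no part of the job. Leave any turquoise or yellow look-alike of the flask alone.

How it is judged (in metres and radians):
On the way, in this order (a step that is already met when the one before it is completed fails the run):
1. the bottle and the flask both stand released on the mat, the waiting pot still in its place (x of bottle in the frame of mat between -0.1 and 0.1 m and y of bottle in the frame of mat between -0.07 and 0.07 m and z of each of bottle, flask in the frame of mat below 0.01 m and angle between each of bottle, flask's own z axis and vertical below 0.1 rad and x of flask in the frame of mat between -0.1 and 0.1 m and y of flask in the frame of mat between -0.07 and 0.07 m and linear speed of each of bottle, flask below 0.02 m/s and contact force between each of bottle, flask and the fingers below 0.5 N and distance of waiting_pot from where it was at the start of the episode below 0.02 m), for 0.2 s.
2. the weighed pot stands on the coaster and the waiting pot on the pan, both released, with the bottle and the flask still on the mat (horizontal distance between waiting_pot and balance below 0.015 m and z of waiting_pot in the frame of balance between 0.054 and 0.064 m and angle between each of waiting_pot, weighed_pot, bottle, flask's own z axis and vertical below 0.1 rad and horizontal distance between weighed_pot and coaster below 0.012 m and z of weighed_pot in the frame of coaster between 0 and 0.008 m and linear speed of each of bottle, flask, waiting_pot, weighed_pot below 0.02 m/s and contact force between each of bottle, flask, waiting_pot, weighed_pot and the fingers below 0.5 N and x of bottle in the frame of mat between -0.1 and 0.1 m and y of bottle in the frame of mat between -0.07 and 0.07 m and z of each of bottle, flask in the frame of mat below 0.01 m and x of flask in the frame of mat between -0.1 and 0.1 m and y of flask in the frame of mat between -0.07 and 0.07 m), for 0.2 s.
At the end, for the whole second after the job is handed in: The waiting pot stands on the pan within 15 mm of its centre, the weighed pot on the coaster within 12 mm of its centre, the bottle and the flask each within 15 mm of where it stood at the start; all upright (within 0.1 rad), released and at rest (horizontal distance between waiting_pot and balance below 0.015 m and z of waiting_pot in the frame of balance between 0.054 and 0.064 m and angle between each of waiting_pot, weighed_pot, bottle, flask's own z axis and vertical below 0.1 rad and horizontal distance between weighed_pot and coaster below 0.012 m and z of weighed_pot in the frame of coaster between 0 and 0.008 m and linear speed of each of bottle, flask, waiting_pot, weighed_pot below 0.02 m/s and contact force between each of bottle, flask, waiting_pot, weighed_pot and the fingers below 0.5 N and distance of each of bottle, flask from where it was at the start of the episode below 0.015 m); the robot touches nothing.
It fails at once if the dropper bottle or the spirit lamp is moved by more than 15 mm or tipped (distance of any of dropper, lamp from where it was at the start of the episode above 0.015 m or angle between any of dropper, lamp's own z axis and vertical above 0.3 rad).
It fails at once if the bottle, the flask or a pot is tipped by more than 0.5 rad (angle between any of bottle, flask, waiting_pot, weighed_pot's own z axis and vertical above 0.5 rad).
It fails at once if the bottle, the flask or a pot falls or is flung (faster than 1.2 m/s) (linear speed of any of bottle, flask, waiting_pot, weighed_pot above 1.2 m/s).
It also fails if it takes over 120 s, if anything falls off the work surface, if the arm or the gripper's body presses on something with over 40 N, if the wrist force passes 120 N, or if a joint passes its speed limit or range.

## Working session

There is one attempt and no reset: what is moved stays moved. The work goes in short steps, Python scripts to look and compute and a tool call to move; the robot and the scene stay as the last step left them, time stands still between calls to the robot, and variables do not carry over. Pictures are saved under pics/ and viewed, about 12 in all and at most 16, crops included, and the job is handed in when it is done.

Besides the shell and the picture viewer there is one more tool, called after "Call:" as name([rows], argument=value, ...), one row to a line, values as JSON. send_rows: Moves the arm, as the interface text tells. Its arguments: {"type":"object","properties":{"series":{"type":"array"},"newtons":{"type":"number"}},"required":["series"]}

```bash
mkdir -p pics; cat > h.py <<'E'
import numpy as np, cv2
from cell import manip
from scipy.spatial.transform import Rotation as R
def f(c): return c["img"].shape[0]/2/np.tan(np.radians(c["vfov"])/2)
def ray(c,u,v,z,T=None):
    T=np.array(c["pose"]) if T is None else T
    d=T[:3,:3]@np.array([(u-c["cx"])/f(c),(v-c["cy"])/f(c),1]); o=T[:3,3]
    return o+d*(z-o[2])/d[2]
def proj(c,p,T=None):
    T=np.array(c["pose"]) if T is None else T
    q=T[:3,:3].T@(np.array(p)-T[:3,3]); return q[:2]/q[2]*f(c)+[c["cx"],c["cy"]]
def wristT(c,s):
    T=np.eye(4);T[:3,:3]=R.from_euler('xyz',s["eef_rot"]).as_matrix();T[:3,3]=s["eef_pos"]
    return T@np.array(c["T_tool_cam"])
def save(n,im,k=1): cv2.imwrite(f"pics/{n}.png",cv2.resize(im[...,::-1],None,fx=k,fy=k))
E
python3 - <<'E'
from h import *
print(manip.read_state())
for n in("top","scene"):
    c=manip.camera(n); save(n+"0",c["img"],1.5)
    print(n,np.array(c["pose"]).round(2).tolist(),c["vfov"],c["cx"],c["cy"])
    for t in "bottle flask waiting_pot weighed_pot board coaster mat balance dropper lamp".split():
        for d in manip.find_in(t,c)[:4]: print(t,np.round(d["rect"]).tolist(),round(d["conf"],2))
E
```

```text
{'clock': 0.0, 'joints': array([-1.24459430e+00,  3.00465359e-01,  1.52159076e+00,  1.73109520e-05,
        1.32069713e+00, -6.66122743e-02]), 'qd': array([ 0.00044129,  0.00039544, -0.00028376, -0.00033961,  0.00089763,
        0.00086749]), 'effort': array([-7.48854836e-04, -5.31803691e+01, -3.52741635e+01,  7.07976683e-02,
        2.45307258e-02, -1.48669164e-04]), 'eef_pos': array([ 210.44708854, -507.86769127,  212.88538258]), 'eef_rot': array([-3.14043575e+00, -9.39826483e-05,  3.92809957e-01]), 'wrist_force': array([-0.23092838, -0.11201976,  0.76496503]), 'moment': array([ 0.05991376, -0.02984396, -0.04399558]), 'finger_gap': 93.62534409278948}
top [[-0.07, -0.98, 0.21, 378.2], [-1.0, 0.07, -0.01, 16.6], [-0.01, -0.21, -0.98, 913.63], [0.0, 0.0, 0.0, 1.0]] 51.275874682201014 253.988525848504 189.94942046835212
bottle [272.0, 212.0, 38.0, 37.0] 0.62
flask [234.0, 218.0, 29.0, 31.0] 0.83
flask [246.0, 134.0, 23.0, 32.0] 0.78
flask [239.0, 273.0, 32.0, 33.0] 0.7
waiting_pot [241.0, 195.0, 20.0, 24.0] 0.72
weighed_pot [375.0, 182.0, 21.0, 16.0] 0.61
board [225.0, 183.0, 86.0, 82.
[... 170 characters left out ...]
43.0, 165.0, 78.0, 94.0] 0.78
dropper [187.0, 100.0, 16.0, 22.0] 0.82
lamp [292.0, 82.0, 31.0, 38.0] 0.75
scene [[-0.87, -0.3, 0.4, 65.33], [-0.5, 0.49, -0.71, 861.64], [0.02, -0.82, -0.57, 763.29], [0.0, 0.0, 0.0, 1.0]] 46.629040607140624 256.2439571115357 193.78321224732932
bottle [281.0, 168.0, 24.0, 49.0] 0.67
flask [213.0, 164.0, 21.0, 42.0] 0.63
flask [261.0, 188.0, 29.0, 45.0] 0.62
flask [312.0, 208.0, 24.0, 42.0] 0.58
weighed_pot [300.0, 145.0, 9.0, 15.0] 0.56
board [231.0, 190.0, 82.0, 56.0] 0.92
coaster [269.0, 202.0, 3.0, 4.0] 0.6
mat [151.0, 246.0, 121.0, 77.0] 0.83
balance [277.0, 148.0, 77.0, 45.0] 0.91
dropper [156.0, 189.0, 11.0, 31.0] 0.5
lamp [205.0, 140.0, 26.0, 32.0] 0.69
```

View pics/top0.png

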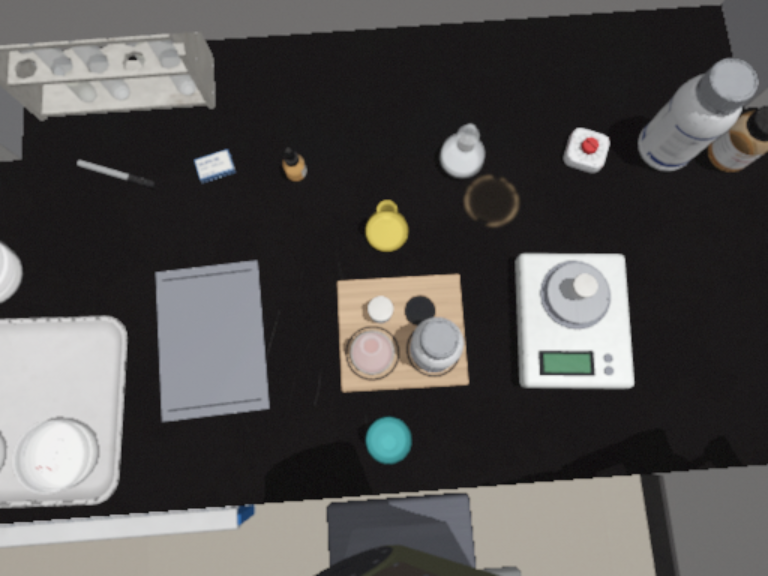

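View pics/scene0.png

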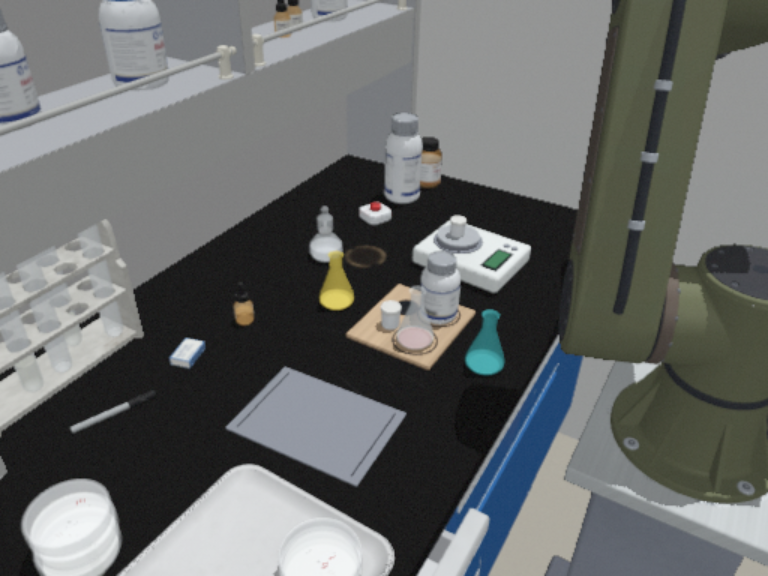

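The top picture shows these candidates, in 1.5x pixels:
- **Flasks:** the clear one with red medium at (373,352) is mine. The look-alikes are yellow at (387,230) and turquoise at (389,440).
- **Bottles:** the one on the board at (435,345) is mine. A look-alike stands far right at about (690,120).
- **Pots:** waiting pot at (380,309), weighed pot at (586,286).
- **Other places:** coaster at (420,310), mat on the left, balance on the right.

```bash
python3 - <<'E'
from h import *
c=manip.camera("top"); save("crop1",c["img"][160:300,90:430],2.3)
def rect(t,z):
    m=max(manip.silhouettes(t,c),key=lambda d:d["conf"])["pixels"]
    ys,xs=np.nonzero(m); P=np.array([ray(c,u,v,z)[:2] for u,v in zip(xs,ys)],np.float32)
    r=cv2.minAreaRect(cv2.convexHull(P)); print(t,np.round(r[0],1),np.round(r[1]),round(r[2],1))
rect("board",10); rect("mat",4); rect("balance",42)
for t,z in(("bottle",100),("flask",15),("waiting_pot",52),("weighed_pot",94),("coaster",13),("lamp",40),("dropper",30)):
    for d in manip.find_in(t,c)[:3]:
        l,T,w,h=d["rect"]; print(t,ray(c,l+w/2,T+h/2,z).round(),round(d["conf"],2))
# cap / pan / lid guesses from viewed pixels (1.5x)
for n,u,v,z in(("cap",437,333,135),("flask rim",372,344,118),("wlid",380,304,52),("weighedlid",586,282,94),("pan",578,294,58),("coaster",420,310,13)):
    print(n,ray(c,u/1.5,v/1.5,z).round())
for n,q in(("board",[(337,281),(460,275),(468,384),(343,391)]),("mat",[(156,273),(258,262),(269,408),(162,420)])):
    print(n,[ray(c,u/1.5,v/1.5,10 if n=="board" else 4)[:2].round().tolist() for u,v in q])
E
```

```text
board [499.4 -15.4] [189. 170.] 89.0
mat [509.8 275.3] [236. 163.] 2.7
balance [ 494.7 -266.4] [163. 199.] 84.9
bottle [463. -59. 100.] 0.9
flask [342.  16.  15.] 0.91
flask [665. -10.  15.] 0.79
flask [471.  27.  15.] 0.59
waiting_pot [526.  15.  52.] 0.59
weighed_pot [ 531. -270.   94.] 0.83
coaster [524. -47.  13.] 0.71
lamp [ 767. -134.   40.] 0.58
lamp [470. -66.  40.] 0.42
dropper [777. 133.  30.] 0.65
cap [476. -59. 135.]
flask rim [470.  27. 118.]
wlid [535.  12.  52.]
weighedlid [ 537. -276.   94.]
pan [ 527. -275.   58.]
coaster [528. -48.  13.]
board [[583.0, 76.0], [578.0, -114.0], [412.0, -109.0], [416.0, 77.0]]
mat [[618.0, 357.0], [624.0, 198.0], [399.0, 188.0], [393.0, 347.0]]
```

View pics/crop1.png

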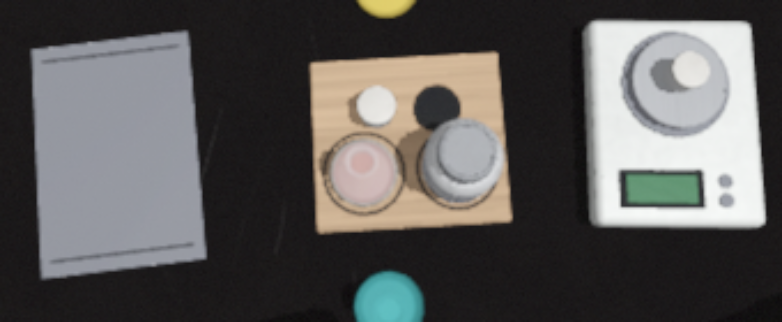

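Call:
send_rows([
  [[1,40,-37,-20,-7],[1,80,-73,-40,-14],[1,120,-110,-60,-21],[1,160,-146,-70,-28],[1,200,-183,-80,-35],[1,240,-220,-87,-42],[1,280,-256,-87,-50],[1,320,-293,-87,-58],[1,360,-330,-87,-67.5],[1,400,-366,-87,-67.5]],
])

```text
clock: 2.65
eef_pos: [417.2, -64.2, 300.6]
eef_rot: [3.141, 0.0, 1.576]
wrist_force: [0.8, -1.1, -1.1]
finger_gap: 94.2
```

Call:
send_rows([
  [[1,0,0,0,0],[1,0,0,0,0]],
])

```text
clock: 2.85
eef_pos: [416.9, -65.5, 300.1]
eef_rot: [-3.141, 0.0, 1.573]
wrist_force: [0.2, -0.8, -0.7]
finger_gap: 93.8
```

```bash
python3 - <<'E'
from h import *
s=manip.read_state(); c=manip.camera("wrist"); T=wristT(c,s)
print(s["clock"],s["eef_pos"],s["eef_rot"],T.round(2).tolist(),c["vfov"])
save("w1",c["img"],1.5)
for t,z in(("bottle",135),("flask",118),("waiting_pot",52),("coaster",13),("board",10)):
    for d in manip.find_in(t,c)[:3]:
        l,t_,w,h=d["rect"]; print(t,np.round(d["rect"]),ray(c,l+w/2,t_+h/2,z,T).round(),round(d["conf"],2))
E
```

```text
2.85 [416.86777281 -65.48824406 300.05685528] [-3.14138270e+00  1.08467107e-04  1.57334189e+00] [[1.0, 0.0, -0.0, 417.21], [0.0, -0.96, -0.28, 15.95], [-0.0, 0.28, -0.96, 471.93], [0.0, 0.0, 0.0, 1.0]] 65.65367229758915
bottle [261. 130.  62.  58.] [462. -52. 135.] 0.97
bottle [310. 129.  32.  29.] [500. -34. 135.] 0.7
flask [270.  65.  45.  50.] [463.  24. 118.] 0.89
flask [177.  77.  48.  44.] [359.  15. 118.] 0.67
flask [391.  92.  74.  45.] [620.  -3. 118.] 0.61
waiting_pot [319.  86.  28.  33.] [527.   9.  52.] 0.86
waiting_pot [268.  66.  45.  50.] [468.  25.  52.] 0.45
coaster [311. 130.  32.  32.] [533. -55.  13.] 0.7
board [247.  52. 125. 133.] [504. -14.  10.] 0.58
```

View pics/w1.png

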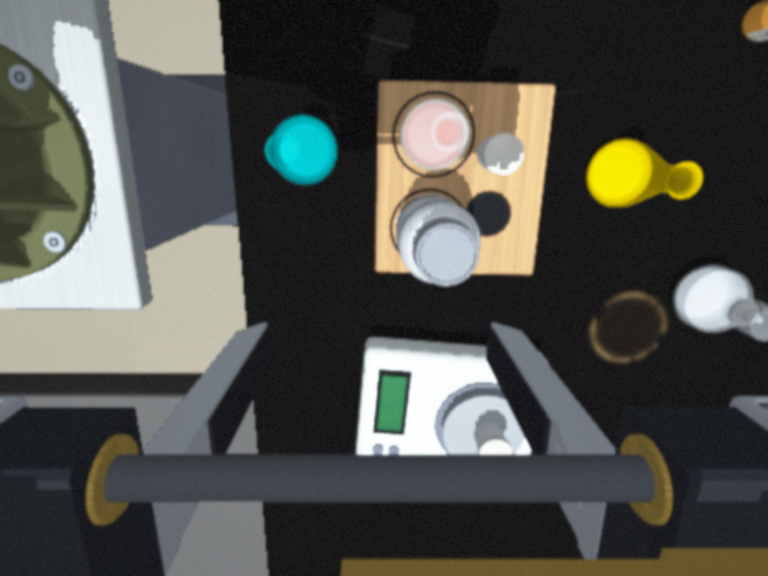

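The wrist picture shows the red-medium flask's rim at about (449,131), the bottle cap at (447,258), the waiting pot at (503,151), the coaster at (490,213), and the board corners. The yellow and turquoise flasks are clearly separate.

```bash
python3 - <<'E'
from h import *
s=manip.read_state(); c=manip.camera("wrist"); T=wristT(c,s)
for n,u,v,z in(("cap",447,258,135),("rim",449,131,118),("flaskring",434,134,10),("wlid",503,148,52),("coaster",490,213,13),("b",379,80,10),("b",555,85,10),("b",535,275,10),("b",375,273,10),("tq base",305,149,10),("yel base",622,172,5),("yel rim",686,180,108),("pan",486,428,58)):
    print(n,ray(c,u/1.5,v/1.5,z,T)[:2].round(1))
save("cr2",c["img"][40:200,230:390],4)
E
```

```text
cap [470.  -69.1]
rim [470.2  25.2]
flaskring [471.7  25.8]
wlid [529.5  12.6]
coaster [531.4 -51.8]
b [417.6  75.1]
b [586.1  70.2]
b [ 585.1 -119.1]
b [ 412.8 -116.4]
tq base [343.8  12. ]
yel base [665.1 -11.5]
yel rim [662.5 -12.2]
pan [ 531.5 -275.9]
```

View pics/cr2.png

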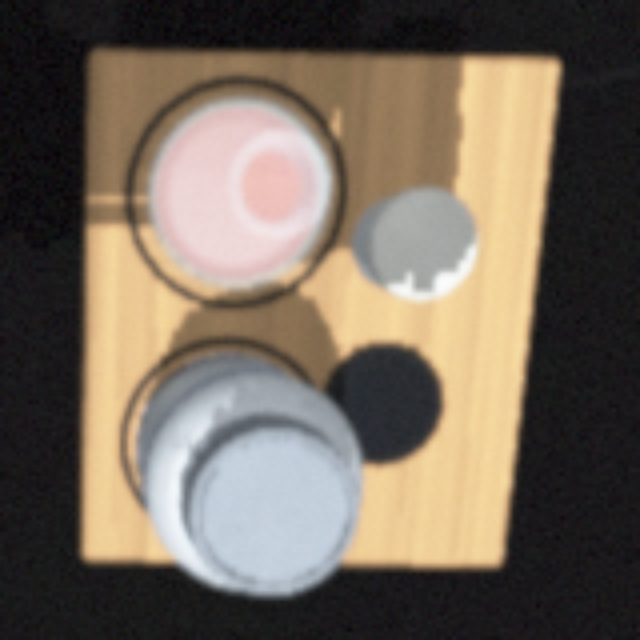

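Position estimates agree across both cameras: flask (470, 27), bottle (470, -64). I'll start with the flask, with the jaws opening along world x.

Call:
send_rows([
  [[0.65,31,18,30,0],[0.65,62,35,60,0],[0.65,93,53,90,0],[0.65,93,53,120,0],[0.65,93,53,140,0],[0.65,93,53,140,0],[0.65,93,53,140,0]],
])

```text
clock: 3.9
eef_pos: [470.0, 26.4, 160.8]
eef_rot: [3.141, 0.0, 1.57]
wrist_force: [-0.0, -0.3, -0.4]
finger_gap: 60.8
```

```bash
python3 - <<'E'
from h import *
s=manip.read_state(); c=manip.camera("wrist"); T=wristT(c,s)
print(s["clock"],s["eef_pos"],s["finger_gap"],proj(c,[470,27.5,118],T)*1.5)
save("w2",c["img"],1.5)
E
```

```text
3.9 [469.98873221  26.36018131 160.84253127] 60.8057526951756 [377.8470179  309.82654999]
```

View pics/w2.png

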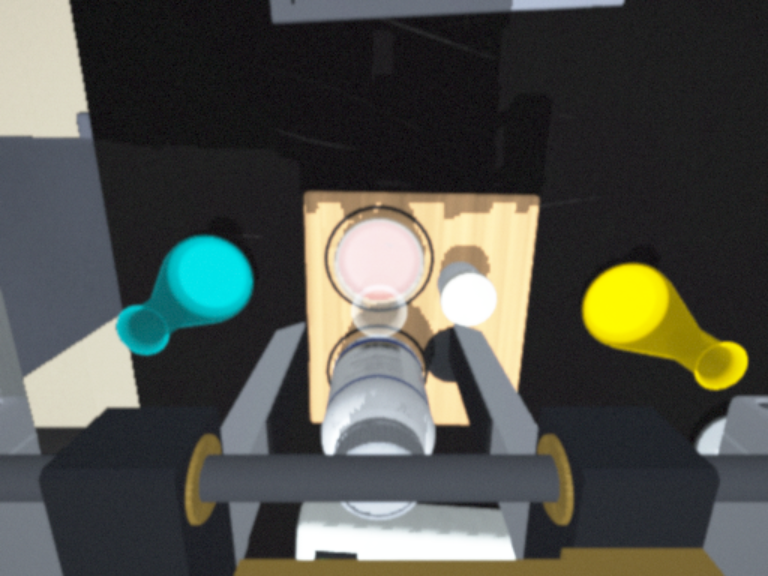

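The flask rim is at (379,310) and the prediction was (378,310). I'll descend and grip.

Call:
send_rows([
  [[0.65,1,0,25,0],[0.65,1,0,50,0],[0.65,1,0,66,0],[0.65,1,0,74,0],[0.65,1,0,74,0],[0,1,0,74,0],[0,1,0,74,0],[0,1,0,74,0],[0,1,0,74,0],[0,1,0,74,0]],
], newtons=15)

```text
clock: 4.95
eef_pos: [469.9, 27.8, 86.4]
eef_rot: [3.141, 0.0, 1.571]
wrist_force: [-0.3, -1.3, 2.4]
finger_gap: 28.5
```

Call:
send_rows([
  [[0,0,0,-15,0],[0,0,0,-40,0],[0,10,0,-60,0],[0,40,-2,-70,0],[0,80,-5,-70,0],[0,120,-8,-70,0],[0,160,-11,-70,0],[0,200,-14,-70,0],[0,230,-15,-70,0],[0,242,-15,-70,0]],
])

```text
clock: 5.95
eef_pos: [454.2, 271.9, 155.9]
eef_rot: [-3.141, -0.0, 1.573]
wrist_force: [0.6, -0.8, 0.1]
finger_gap: 28.0
```

Call:
send_rows([
  [[0,0,0,15,0],[0,0,0,40,0],[0,0,0,60,0],[0,0,0,70,0],[0,0,0,73,0],[0,0,0,74,0],[0,0,0,74,0]],
])

```text
clock: 6.65
eef_pos: [455.2, 269.9, 82.9]
eef_rot: [3.141, -0.001, 1.571]
wrist_force: [0.1, 0.4, -0.2]
finger_gap: 28.3
```

Call:
send_rows([
  [[0,0,0,1,0],[0,0,0,2,0],[0,0,0,2,0]],
])

```text
clock: 6.95
eef_pos: [454.9, 269.9, 80.4]
eef_rot: [3.141, -0.0, 1.571]
wrist_force: [-0.1, 0.4, -0.3]
finger_gap: 28.1
```

Call:
send_rows([
  [[0,0,0,0.7,0],[0.65,0,0,0.7,0],[0.65,0,0,0.7,0],[0.65,0,0,0.7,0],[0.65,0,0,-20,0],[0.65,0,0,-50,0],[0.9,0,0,-90,0],[0.9,0,0,-120,0]],
])

```text
clock: 7.75
eef_pos: [454.8, 269.9, 202.2]
eef_rot: [3.141, -0.001, 1.571]
wrist_force: [-0.0, 0.2, -0.4]
finger_gap: 73.7
```

```bash
python3 - <<'E'
from h import *
s=manip.read_state(); print(s["clock"],s["eef_pos"],s["finger_gap"])
c=manip.camera("top")
for d in manip.find_in("flask",c): 
    l,t,w,h=d["rect"]; print(ray(c,l+w/2,t+h/2,15).round(),d["conf"])
print([(proj(c,p)*1.5).round() for p in([455,270,4],[455,270,112])])
save("top2",c["img"],1.5)
E
```

```text
7.75 [454.81594481 269.87685793 202.24541385] 73.65634237257727
[347.  16.  15.] 0.92
[457. 280.  15.] 0.91
[662. -11.  15.] 0.84
[array([213., 374.]), array([191., 369.])]
```

Call:
send_rows([
  [[0.9,-30,2,0,0],[0.9,-70,4,0,0],[0.9,-110,6,0,0],[0.9,-150,8,0,0],[0.9,-190,10,0,0],[0.9,-230,12,0,0],[0.9,-270,14,0,0],[0.9,-310,15,5,0],[0.9,-334,15,10,0],[0.9,-334,15,10,0]],
])

```text
clock: 8.85
eef_pos: [469.1, -66.4, 188.7]
eef_rot: [-3.139, -0.0, 1.568]
wrist_force: [0.6, -0.2, 0.2]
finger_gap: 85.0
```

Call:
send_rows([
  [[0.9,0,0,0,0],[0.9,0,0,0,0]],
])

```text
clock: 9.05
eef_pos: [469.7, -63.4, 189.9]
eef_rot: [-3.141, -0.0, 1.572]
wrist_force: [0.9, -0.1, -0.1]
finger_gap: 84.5
```

```bash
python3 - <<'E'
from h import *
s=manip.read_state(); c=manip.camera("wrist"); T=wristT(c,s)
print(s["clock"],s["eef_pos"],s["finger_gap"],proj(c,[470,-64.5,135],T)*1.5)
save("w3",c["img"],1.5)
E
```

```text
9.05 [469.74287782 -63.36314314 189.93020864] 84.53103423402959 [378.40768109 305.94299934]
```

View pics/w3.png

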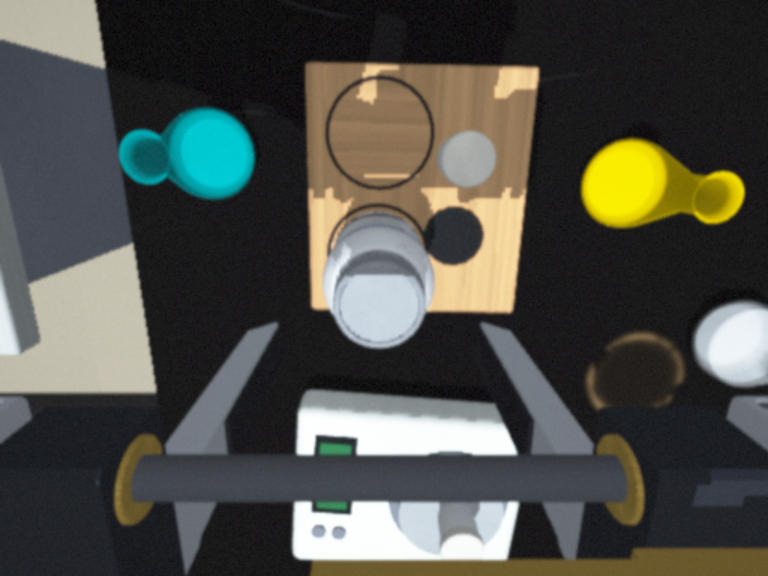

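The cap centre is at (380,306) and the prediction was (378,306). I'll descend and grip the cap.

Call:
send_rows([
  [[0.9,-1,0,25,0],[0.9,-1,0,48,0],[0.9,-1,0,62,0],[0.9,-1,0,68,0],[0.9,-1,0,68,0],[0,-1,0,68,0],[0,-1,0,68,0],[0,-1,0,68,0],[0,-1,0,68,0],[0,-1,0,68,0]],
], newtons=30)

```text
clock: 10.1
eef_pos: [469.8, -65.3, 122.4]
eef_rot: [3.141, 0.0, 1.571]
wrist_force: [-0.2, -0.4, 1.7]
finger_gap: 52.4
```

Call:
send_rows([
  [[0,0,0,-12,0],[0,0,0,-35,0],[0,10,5,-55,0],[0,40,20,-60,0],[0,75,40,-60,0],[0,110,60,-60,0],[0,145,80,-60,0],[0,180,92,-60,0],[0,215,95,-60,0],[0,250,95,-60,0]],
])

```text
clock: 11.1
eef_pos: [564.7, 186.2, 182.3]
eef_rot: [-3.141, 0.0, 1.571]
wrist_force: [-0.4, -0.2, -3.6]
finger_gap: 52.5
```

Call:
send_rows([
  [[0,35,0,0,0],[0,65,0,0,0],[0,85,0,0,0],[0,90,0,10,0],[0,90,0,30,0],[0,90,0,48,0],[0,90,0,58,0],[0,90,0,63,0],[0,90,0,64,0],[0,90,0,64,0]],
])

```text
clock: 12.1
eef_pos: [565.0, 274.7, 118.7]
eef_rot: [3.141, -0.0, 1.571]
wrist_force: [0.2, -0.4, -3.0]
finger_gap: 52.2
```

Contact is expected at about z = 116.4.

Call:
send_rows([
  [[0,0,0,1,0],[0,0,0,2,0],[0,0,0,2.7,0],[0,0,0,2.7,0]],
])

```text
clock: 12.5
eef_pos: [565.0, 274.9, 116.4]
eef_rot: [3.14, -0.0, 1.571]
wrist_force: [-2.7, -1.7, 5.5]
finger_gap: 51.9
```

Call:
send_rows([
  [[0.9,0,0,0,0],[0.9,0,0,0,0],[0.9,0,0,0,0],[0.9,0,0,-20,0],[0.9,0,0,-50,0],[0.9,0,0,-80,0],[0.7,0,0,-100,0],[0.7,-30,0,-110,0],[0.7,-70,0,-110,0],[0.7,-110,0,-110,0]],
])

```text
clock: 13.5
eef_pos: [564.6, 163.8, 225.6]
eef_rot: [3.141, -0.0, 1.572]
wrist_force: [0.4, -0.1, 0.5]
finger_gap: 65.8
```

```bash
python3 - <<'E'
from h import *
s=manip.read_state(); print(s["clock"],s["eef_pos"],s["finger_gap"])
c=manip.camera("top")
save("top3",c["img"],1.5)
print([(proj(c,p)*1.5).round() for p in([455,270,112],[565,275,129])])
E
```

```text
13.5 [564.58914627 163.83201954 225.62681912] 65.76267703878898
[array([191., 369.]), array([182., 286.])]
```

View pics/top3.png

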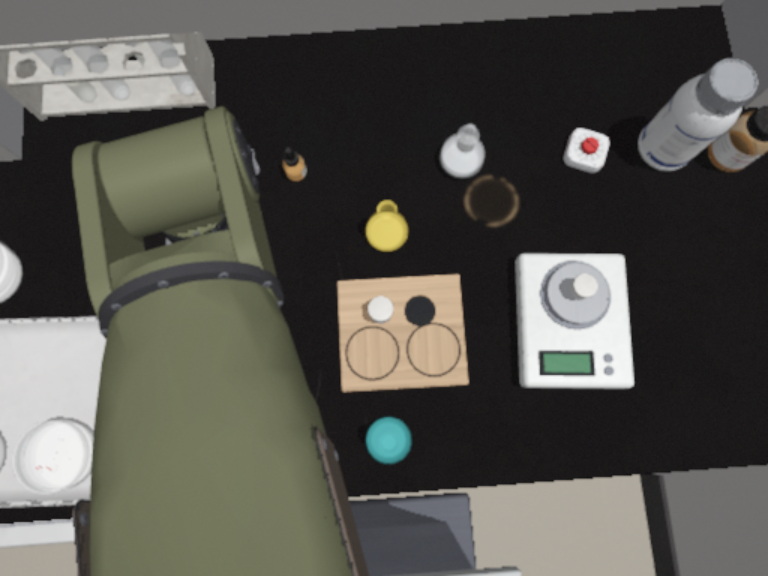

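The board is clear: both rings are empty and both pots are in place, but the arm hides the mat. I'll move over to the balance.

Call:
send_rows([
  [[0.7,-40,-3,0,0],[0.7,-85,-6,0,0],[0.7,-130,-9,0,0],[0.7,-175,-12,0,0],[0.7,-220,-15,0,0],[0.7,-265,-18,0,0],[0.7,-310,-21,0,0],[0.7,-355,-24,10,0],[0.7,-400,-27,30,0],[0.7,-435,-28,50,0]],
])

```text
clock: 14.55
eef_pos: [536.3, -272.7, 175.0]
eef_rot: [3.141, 0.001, 1.57]
wrist_force: [1.2, 0.4, 0.3]
finger_gap: 65.8
```

Call:
send_rows([
  [[0.7,0,0,0,0],[0.7,0,0,0,0]],
])

```text
clock: 14.75
eef_pos: [536.6, -270.5, 175.0]
eef_rot: [-3.141, -0.001, 1.57]
wrist_force: [-0.2, 0.2, 0.4]
finger_gap: 65.8
```

```bash
python3 - <<'E'
from h import *
s=manip.read_state(); c=manip.camera("wrist"); T=wristT(c,s)
print(s["clock"],s["eef_pos"],s["finger_gap"],proj(c,[537,-276,94],T)*1.5,proj(c,[529,-275,58],T)*1.5)
for t,z in(("weighed_pot",94),):
    for d in manip.find_in(t,c): l,t_,w,h=d["rect"]; print(t,np.round(d["rect"]),d["conf"])
save("w4",c["img"],1.5)
c=manip.camera("scene")
print([(proj(c,p)).round() for p in([455,270,4],[455,270,112],[565,275,4],[565,275,129])])
for t in ("bottle","flask"):
    for d in manip.find_in(t,c): print(t,np.round(d["rect"]),d["conf"])
E
```

```text
14.75 [ 536.57347288 -270.49944383  174.97735473] 65.78370076377045 [378.81235864 297.9438909 ] [366.99441932 279.22428659]
weighed_pot [230. 175.  38.  44.] 0.67
[array([232., 288.]), array([231., 253.]), array([192., 272.]), array([188., 231.])]
bottle [176. 227.  30.  56.] 0.67
flask [218. 248.  27.  46.] 0.84
flask [312. 209.  25.  43.] 0.84
flask [214. 166.  22.  40.] 0.68
```

View pics/w4.png

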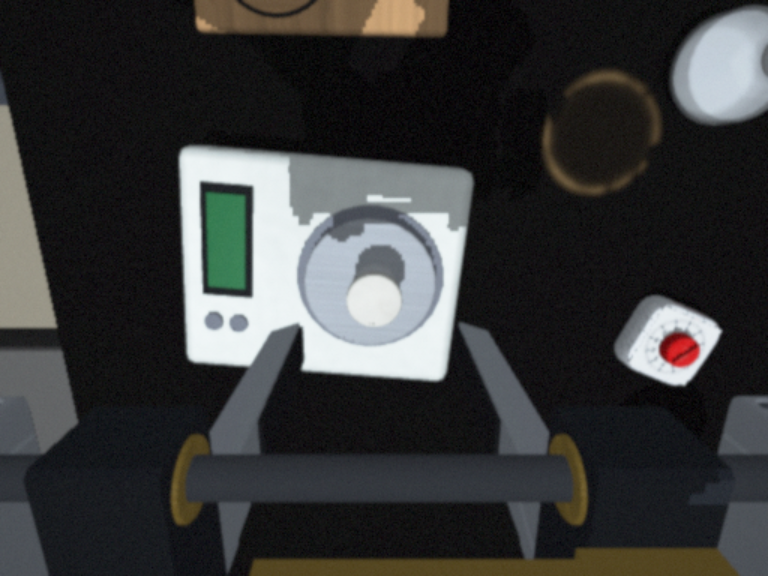

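The weighed pot's lid is at (374,300) and the pan centre at about (371,279). The scene camera has the bottle and the flask upright on the mat where I expected them. Picking up the weighed pot.

Call:
send_rows([
  [[0.7,-6.5,-2,30,0],[0.7,-6.5,-2,60,0],[0.7,-6.5,-2,85,0],[0.7,-6.5,-2,98,0],[0.7,-6.5,-2,104,0],[0.7,-6.5,-2,104,0],[0,-6.5,-2,104,0],[0,-6.5,-2,104,0],[0,-6.5,-2,104,0],[0,-6.5,-2,104,0]],
], newtons=8)

```text
clock: 16.0
eef_pos: [534.9, -276.8, 71.8]
eef_rot: [3.141, 0.0, 1.571]
wrist_force: [-0.2, -0.5, 0.8]
finger_gap: 37.2
```

Call:
send_rows([
  [[0,0,0,0,0],[0,0,0,0,0],[0,0,0,0,0]],
])

```text
clock: 16.3
eef_pos: [534.9, -276.8, 71.7]
eef_rot: [3.141, 0.0, 1.571]
wrist_force: [0.0, 0.6, 4.1]
finger_gap: 33.3
```

Call:
send_rows([
  [[0,0,0,-10,0],[0,0,0,-30,0],[0,10,0,-55,0],[0,40,-1,-60,0],[0,80,-2,-60,0],[0,120,-3,-60,0],[0,160,-4,-60,0],[0,195,-5,-60,0],[0,220,-5,-60,0],[0,227,-5,-60,0]],
])

```text
clock: 17.3
eef_pos: [529.8, -47.7, 132.1]
eef_rot: [3.141, -0.0, 1.573]
wrist_force: [1.1, 0.2, -0.1]
finger_gap: 33.3
```

Call:
send_rows([
  [[0,0,0,0,0],[0,0,0,0,0]],
])

```text
clock: 17.5
eef_pos: [529.9, -50.6, 131.6]
eef_rot: [3.141, 0.0, 1.57]
wrist_force: [-0.4, -0.5, 0.3]
finger_gap: 33.1
```

```bash
python3 - <<'E'
from h import *
s=manip.read_state(); c=manip.camera("wrist"); T=wristT(c,s)
print(s["clock"],s["eef_pos"],s["finger_gap"],proj(c,[530,-49,13],T)*1.5,proj(c,[530,11,52],T)*1.5)
for t,z in(("weighed_pot",94),("waiting_pot",52),("coaster",13)):
    for d in manip.find_in(t,c): l,t_,w,h=d["rect"]; print(t,np.round(d["rect"]),ray(c,l+w/2,t_+h/2,z,T).round(1),d["conf"])
save("w5",c["img"],1.5)
# w3 pose recheck
s3=dict(eef_pos=[469.74,-63.36,189.93],eef_rot=[3.1415926,0,1.571]); T3=wristT(c,s3)
print("w3 coaster",ray(c,455/1.5,236/1.5,13,T3),"lid",ray(c,468/1.5,158/1.5,52,T3),"ring",ray(c,380/1.5,132/1.5,10,T3))
s4=dict(eef_pos=[536.57,-270.5,174.98],eef_rot=[3.1415926,0,1.570]); T4=wristT(c,s4)
print("pan",ray(c,371/1.5,279/1.5,58,T4))
E
```

```text
17.5 [529.88183735 -50.55414418 131.60811976] 33.11712954611903 [378.21038938 269.78750568] [378.00442584 183.87603181]
weighed_pot [222. 206.  61.  71.] [530.1 -76.4  94. ] 0.62
waiting_pot [232. 103.  40.  48.] [530.    7.9  52. ] 0.84
coaster [232. 160.  43.  43.] [531.5 -50.4  13. ] 0.86
coaster [232.  99.  40.  51.] [530.    6.2  13. ] 0.19
w3 coaster [530.63323725 -50.06150891  13.        ] lid [530.06769983  10.61691477  52.        ] ring [471.16085097  28.47540063  10.        ]
pan [ 531.78722813 -274.91489778   58.        ]
```

View pics/w5.png

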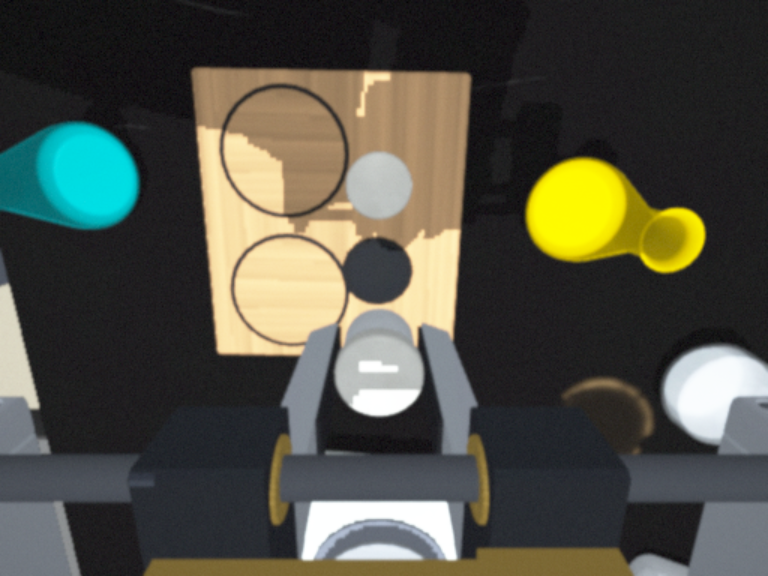

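The coaster is at (378,270) against a predicted (378,270), so its centre is about (530, -50), directly below the held pot. Lowering it.

Call:
send_rows([
  [[0,0.7,0,20,0],[0,0.7,0,50,0],[0,0.7,0,75,0],[0,0.7,0,92,0],[0,0.7,0,99,0],[0,0.7,0,102,0],[0,0.7,0,103,0],[0,0.7,0,103,0]],
])

```text
clock: 18.5
eef_pos: [530.2, -49.1, 29.1]
eef_rot: [3.14, 0.0, 1.571]
wrist_force: [-0.0, -0.2, -0.7]
finger_gap: 33.4
```

Call:
send_rows([
  [[0,-0.5,0,1,0],[0,-0.5,0,2,0],[0,-0.5,0,2.4,0],[0,-0.5,0,2.4,0]],
])

```text
clock: 18.9
eef_pos: [530.1, -49.6, 26.7]
eef_rot: [3.141, 0.0, 1.571]
wrist_force: [-1.2, -0.1, 6.3]
finger_gap: 33.3
```

Contact made. Releasing, then moving over the waiting pot.

Call:
send_rows([
  [[0.55,0,0,0,0],[0.55,0,0,0,0],[0.55,0,0,0,0],[0.6,0,0,-15,0],[0.6,0,0,-40,0],[0.6,0,0,-65,0],[0.6,10,0,-75,0],[0.6,40,0,-75,0],[0.6,60,0,-75,0],[0.6,60,0,-75,0]],
])

```text
clock: 19.9
eef_pos: [529.4, 12.8, 100.4]
eef_rot: [-3.141, -0.0, 1.573]
wrist_force: [0.4, -0.2, 0.2]
finger_gap: 56.3
```

Call:
send_rows([
  [[0.6,0,0,0,0],[0.6,0,0,0,0]],
])

```text
clock: 20.1
eef_pos: [529.6, 10.0, 100.7]
eef_rot: [-3.141, 0.0, 1.571]
wrist_force: [-0.4, 1.1, -0.3]
finger_gap: 56.2
```

```bash
python3 - <<'E'
from h import *
s=manip.read_state(); c=manip.camera("wrist"); T=wristT(c,s)
print(s["clock"],s["eef_pos"],s["finger_gap"],proj(c,[530,10.5,52],T)*1.5,proj(c,[530,-49.6,49],T)*1.5)
save("w6",c["img"],1.5)
E
```

```text
20.1 [529.64825541  10.01646767 100.664304  ] 56.153589211117996 [378.59027346 307.10228139] [378.69126332 404.59310348]
```

View pics/w6.png

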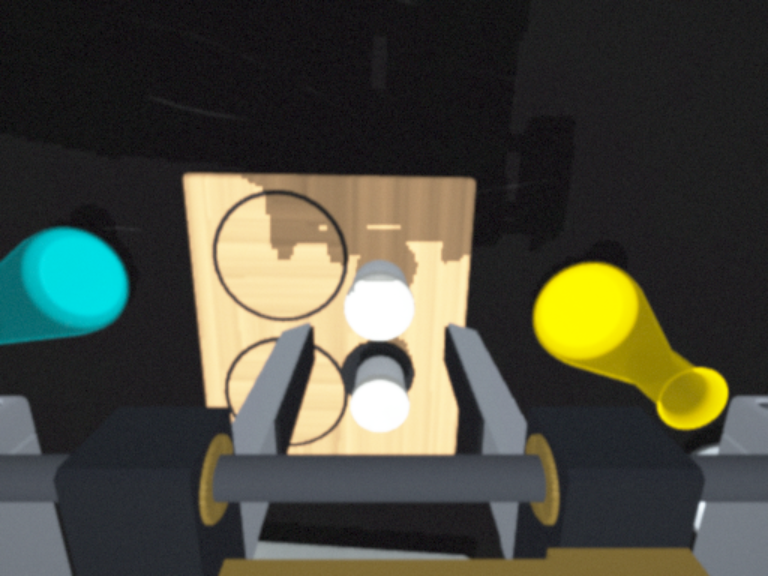

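The weighed pot stands upright and centred on the coaster. The waiting pot is at (380,307), as predicted.

Call:
send_rows([
  [[0.6,0.5,0.5,25,0],[0.6,0.5,0.5,50,0],[0.6,0.5,0.5,67,0],[0.6,0.5,0.5,74.5,0],[0.6,0.5,0.5,74.5,0],[0,0.5,0.5,74.5,0],[0,0.5,0.5,74.5,0],[0,0.5,0.5,74.5,0],[0,0.5,0.5,74.5,0],[0,0.5,0.5,74.5,0]],
], newtons=8)

```text
clock: 21.15
eef_pos: [530.7, 10.9, 27.2]
eef_rot: [3.14, 0.0, 1.571]
wrist_force: [-0.7, -1.0, 6.7]
finger_gap: 36.5
```

Call:
send_rows([
  [[0,0,0,0,0],[0,0,0,0,0]],
])

```text
clock: 21.35
eef_pos: [530.7, 10.9, 27.2]
eef_rot: [3.14, 0.0, 1.571]
wrist_force: [-1.4, -1.0, 5.3]
finger_gap: 36.9
```

Call:
send_rows([
  [[0,0,0,-12,0],[0,0,0,-40,0],[0,0,0,-75,0],[0,-10,0,-105,0],[0,-40,0,-110,0],[0,-80,0,-110,0],[0,-120,0,-110,0],[0,-160,0,-110,0],[0,-200,0,-110,0],[0,-240,0,-110,0]],
])

```text
clock: 22.35
eef_pos: [530.0, -230.6, 137.4]
eef_rot: [3.141, 0.0, 1.571]
wrist_force: [0.2, 1.0, -0.0]
finger_gap: 36.3
```

Call:
send_rows([
  [[0,-30,0,0,0],[0,-44,0,5,0],[0,-46.5,0,20,0],[0,-46.5,0,40,0],[0,-46.5,0,52,0],[0,-46.5,0,57,0],[0,-46.5,0,59,0],[0,-46.5,0,60,0],[0,-46.5,0,60,0]],
])

```text
clock: 23.25
eef_pos: [530.6, -275.4, 77.0]
eef_rot: [3.141, 0.0, 1.571]
wrist_force: [-1.0, -0.6, 1.0]
finger_gap: 36.7
```

Call:
send_rows([
  [[0,0,0,1,0],[0,0,0,1.6,0],[0,0,0,2,0],[0,0,0,2,0]],
])

```text
clock: 23.65
eef_pos: [530.5, -275.7, 75.3]
eef_rot: [3.141, 0.0, 1.571]
wrist_force: [-3.3, 1.2, 6.6]
finger_gap: 36.7
```

Contact made. Releasing and retreating.

Call:
send_rows([
  [[0.7,0,0,0,0],[0.7,0,0,0,0],[0.7,0,0,0,0],[0.7,0,0,-15,0],[0.7,0,0,-45,0],[0.7,0,0,-80,0],[0.7,0,0,-110,0],[0.7,0,0,-125,0],[0.7,0,0,-125,0]],
])

```text
clock: 24.55
eef_pos: [531.0, -275.9, 202.9]
eef_rot: [3.137, 0.002, 1.571]
wrist_force: [-0.2, -0.0, -0.7]
finger_gap: 65.9
```

```bash
python3 - <<'E'
from h import *
s=manip.read_state(); c=manip.camera("wrist"); T=wristT(c,s)
print(s["clock"],s["eef_pos"],s["finger_gap"],proj(c,[530.5,-275.5,100],T)*1.5,proj(c,[530.5,-275.5,58],T)*1.5)
a=c["img"]
c=manip.camera("scene")
for t in ("bottle","flask"):
    for d in manip.find_in(t,c): print(t,np.round(d["rect"]),d["conf"])
im=np.hstack([a[80:330,60:340],c["img"][120:370,120:380]]); save("w7",im,1.45)
E
```

```text
24.55 [ 531.00469643 -275.93003725  202.87210606] 65.89077316088773 [376.57610989 277.63328756] [376.60654458 261.31304248]
bottle [175. 226.  28.  56.] 0.59
flask [213. 166.  23.  41.] 0.94
flask [312. 210.  23.  39.] 0.87
flask [216. 248.  32.  48.] 0.85
```

View pics/w7.png

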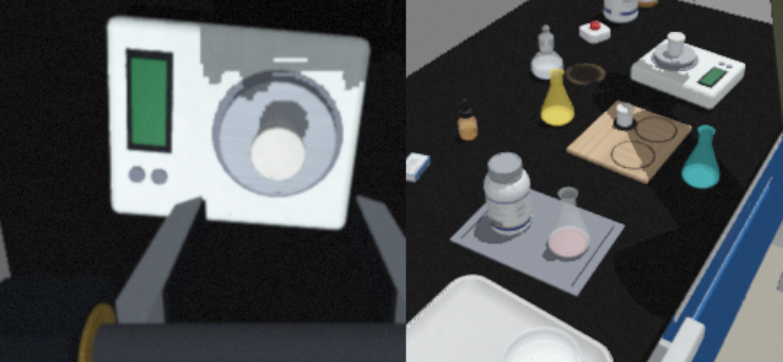

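The waiting pot is upright and centred on the pan. The weighed pot is on the coaster, and the bottle and flask are upright on the mat. Now returning the bottle.

Call:
send_rows([
  [[0.9,30,2,0,0],[0.9,75,4,0,0],[0.9,120,7,0,0],[0.9,165,10,0,0],[0.9,210,13,0,0],[0.9,255,16,0,0],[0.9,300,19,0,0],[0.9,345,22,0,0],[0.9,390,25,0,0],[0.9,435,28,0,0]],
])

```text
clock: 25.75
eef_pos: [557.7, 161.3, 198.5]
eef_rot: [-3.14, 0.0, 1.571]
wrist_force: [0.3, -1.0, 1.1]
finger_gap: 84.3
```

Call:
send_rows([
  [[0.9,45,2,0,0],[0.9,80,4,0,0],[0.9,105,5,0,0],[0.9,115.5,6,0,0],[0.9,115.5,6,10,0],[0.9,115.5,6,10,0]],
])

```text
clock: 26.35
eef_pos: [563.7, 273.7, 187.3]
eef_rot: [-3.139, 0.001, 1.57]
wrist_force: [0.3, -0.3, 0.4]
finger_gap: 84.7
```

Call:
send_rows([
  [[0.9,0.5,0.8,25,0],[0.9,0.5,0.8,50,0],[0.9,0.5,0.8,64,0],[0.9,0.5,0.8,71,0],[0.9,0.5,0.8,71,0],[0,0.5,0.8,71,0],[0,0.5,0.8,71,0],[0,0.5,0.8,71,0],[0,0.5,0.8,71,0],[0,0.5,0.8,71,0]],
], newtons=30)

```text
clock: 27.35
eef_pos: [565.1, 275.6, 118.9]
eef_rot: [3.141, -0.0, 1.571]
wrist_force: [-0.9, 0.3, 1.5]
finger_gap: 52.4
```

Call:
send_rows([
  [[0,0,0,-12,0],[0,0,0,-35,0],[0,-10,0,-58,0],[0,-40,0,-65,0],[0,-75,0,-65,0],[0,-110,-5,-65,0],[0,-145,-20,-65,0],[0,-180,-40,-65,0],[0,-215,-60,-65,0],[0,-250,-80,-65,0]],
])

```text
clock: 28.35
eef_pos: [484.0, 24.3, 184.0]
eef_rot: [3.142, 0.0, 1.571]
wrist_force: [1.1, -1.4, -4.7]
finger_gap: 52.4
```

Call:
send_rows([
  [[0,-35,-10,0,0],[0,-65,-15,0,0],[0,-85,-15.2,0,0],[0,-90,-15.2,8,0],[0,-90,-15.2,25,0],[0,-90,-15.2,42,0],[0,-90,-15.2,52,0],[0,-90,-15.2,56,0],[0,-90,-15.2,57,0],[0,-90,-15.2,57,0]],
])

```text
clock: 29.35
eef_pos: [470.2, -64.4, 127.0]
eef_rot: [3.141, 0.0, 1.571]
wrist_force: [0.2, 0.3, -4.2]
finger_gap: 52.1
```

Call:
send_rows([
  [[0,0,0,1,0],[0,0,0,1.8,0],[0,0,0,2.3,0],[0,0,0,2.3,0]],
])

```text
clock: 29.75
eef_pos: [470.1, -64.5, 124.8]
eef_rot: [3.141, 0.0, 1.571]
wrist_force: [-2.1, 2.4, 4.4]
finger_gap: 52.4
```

Contact made. Releasing, then going for the flask.

Call:
send_rows([
  [[0.9,0,0,0,0],[0.9,0,0,0,0],[0.9,0,0,0,0],[0.9,0,0,-20,0],[0.9,0,0,-50,0],[0.9,0,0,-75,0],[0.9,30,0,-80,0],[0.65,70,-3,-80,0],[0.65,110,-6,-80,0],[0.65,155,-8,-80,0]],
])

```text
clock: 30.75
eef_pos: [461.6, 91.7, 204.4]
eef_rot: [3.141, 0.0, 1.57]
wrist_force: [0.9, -0.9, 0.3]
finger_gap: 64.2
```

Call:
send_rows([
  [[0.65,45,-2,0,0],[0.65,90,-4,0,0],[0.65,130,-5,0,0],[0.65,160,-6,0,0],[0.65,178,-7,0,0],[0.65,179.4,-7,20,0],[0.65,179.4,-7,40,0],[0.65,179.4,-7,50,0],[0.65,179.4,-7,50,0]],
])

```text
clock: 31.65
eef_pos: [454.4, 269.6, 153.1]
eef_rot: [-3.14, 0.001, 1.571]
wrist_force: [0.2, 0.1, 0.9]
finger_gap: 60.8
```

```bash
python3 - <<'E'
from h import *
s=manip.read_state(); c=manip.camera("wrist"); T=wristT(c,s)
print(s["clock"],s["eef_pos"],s["finger_gap"],proj(c,[455,270,112],T)*1.5)
save("w8",c["img"],1.5)
E
```

```text
31.65 [454.42296425 269.56848325 153.10763271] 60.803975555948796 [379.14615159 312.25239638]
```

View pics/w8.png

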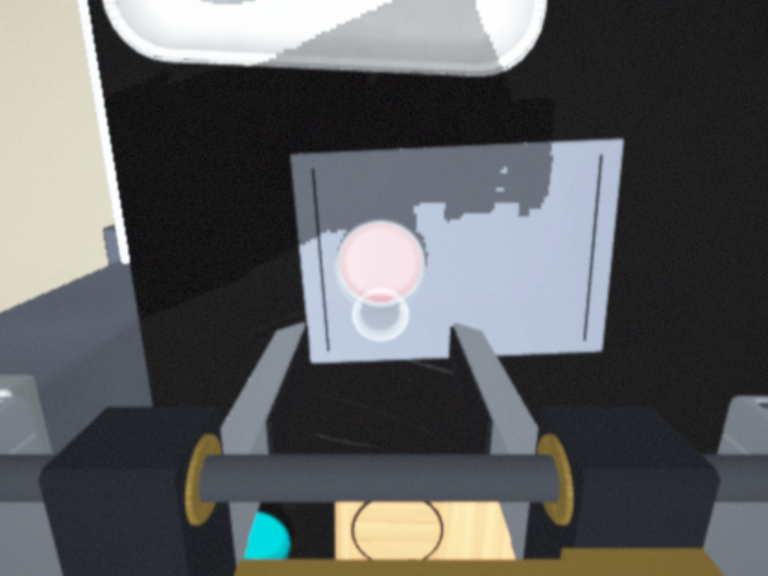

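The flask rim is at (380,313), as predicted.

Call:
send_rows([
  [[0.65,0.3,0.5,25,0],[0.65,0.3,0.5,50,0],[0.65,0.3,0.5,66,0],[0.65,0.3,0.5,73,0],[0.65,0.3,0.5,73,0],[0,0.3,0.5,73,0],[0,0.3,0.5,73,0],[0,0.3,0.5,73,0],[0,0.3,0.5,73,0],[0,0.3,0.5,73,0]],
], newtons=15)

```text
clock: 32.7
eef_pos: [455.4, 270.2, 81.4]
eef_rot: [3.141, -0.0, 1.571]
wrist_force: [-0.8, -0.7, 2.8]
finger_gap: 28.4
```

Call:
send_rows([
  [[0,0,0,-15,0],[0,0,0,-40,0],[0,-10,0,-65,0],[0,-40,2,-75,0],[0,-80,5,-75,0],[0,-120,8,-75,0],[0,-160,11,-75,0],[0,-200,14,-75,0],[0,-230,14.5,-75,0],[0,-242.3,14.5,-75,0]],
])

```text
clock: 33.7
eef_pos: [469.8, 25.8, 156.2]
eef_rot: [-3.142, 0.0, 1.569]
wrist_force: [-0.2, 1.1, -0.9]
finger_gap: 28.0
```

Call:
send_rows([
  [[0,0,0,10,0],[0,0,0,30,0],[0,0,0,50,0],[0,0,0,62,0],[0,0,0,66,0],[0,0,0,67,0],[0,0,0,67,0]],
])

```text
clock: 34.4
eef_pos: [470.2, 28.2, 89.7]
eef_rot: [3.141, -0.0, 1.571]
wrist_force: [0.0, -0.4, -0.8]
finger_gap: 28.1
```

Call:
send_rows([
  [[0,0,0,1,0],[0,0,0,2,0],[0,0,0,2.7,0],[0,0,0,2.7,0]],
])

```text
clock: 34.8
eef_pos: [470.1, 27.9, 87.3]
eef_rot: [3.141, -0.0, 1.571]
wrist_force: [-3.1, 0.6, 8.7]
finger_gap: 28.0
```

Contact made. Releasing, rising, and stepping aside to the left for a final look.

Call:
send_rows([
  [[0.65,0,0,0,0],[0.65,0,0,0,0],[0.65,0,0,0,0],[0.65,0,0,-20,0],[0.65,0,0,-50,0],[0.65,0,0,-90,0],[0.65,0,0,-125,0],[0.65,30,0,-140,0],[0.65,70,0,-140,0],[0.65,110,0,-140,0]],
])

```text
clock: 35.8
eef_pos: [469.9, 139.0, 227.1]
eef_rot: [3.14, -0.0, 1.57]
wrist_force: [0.6, -0.6, -0.7]
finger_gap: 61.4
```

Call:
send_rows([
  [[0.65,45,0,0,0],[0.65,90,0,0,0],[0.65,130,0,0,0],[0.65,150,0,0,0],[0.65,150,0,0,0],[0.65,150,0,0,0]],
])

```text
clock: 36.4
eef_pos: [469.7, 287.7, 226.2]
eef_rot: [-3.141, 0.0, 1.571]
wrist_force: [0.4, 0.5, -0.5]
finger_gap: 60.9
```

```bash
python3 - <<'E'
from h import *
s=manip.read_state(); print(s["clock"],s["eef_pos"])
c=manip.camera("top")
for t,z in(("bottle",100),("flask",15),("waiting_pot",100),("weighed_pot",49),("lamp",40),("dropper",30)):
    for d in manip.find_in(t,c)[:3]:
        l,T,w,h=d["rect"]; print(t,ray(c,l+w/2,T+h/2,z).round(),round(d["conf"],2))
b=manip.camera("scene")
save("fin",np.hstack([c["img"][130:310,210:430],b["img"][120:300,150:370]]),1.8)
E
```

```text
36.4 [469.70342693 287.66865765 226.19217359]
bottle [465. -58. 100.] 0.94
bottle [519. -44. 100.] 0.23
flask [342.  17.  15.] 0.75
flask [473.  32.  15.] 0.6
flask [663. -12.  15.] 0.55
waiting_pot [ 525. -267.  100.] 0.72
weighed_pot [531. -48.  49.] 0.68
lamp [ 770. -137.   40.] 0.78
dropper [772. 135.  30.] 0.74
```

View pics/fin.png

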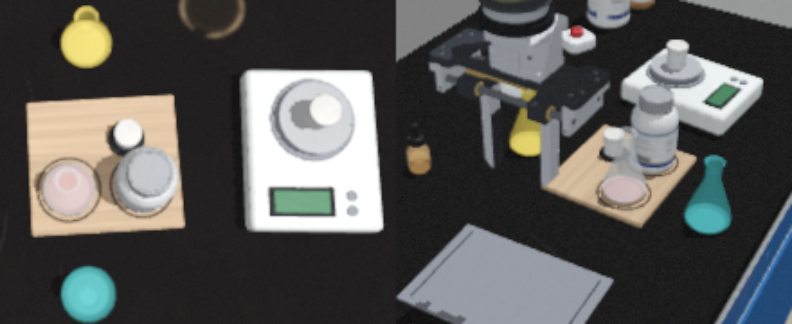

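Everything is upright, centred and in place, so I'm handing in.

```bash
python3 -c "
from cell import manip
print(manip.sign_off())"
```

```text
the job is handed in; nothing more can be done
None
```

I did the whole swap in the required order and handed the job in at about 36 s on the robot's clock; no verdict was reported. The bottle and flask went to the mat. The weighed pot then went onto the coaster and the waiting pot onto the pan. Last, the bottle and the flask went back to their own rings.

**Final pictures:** all four things were upright and released, each centred on its pan, coaster or ring. The gripper was clear above the bench, and the dropper bottle, spirit lamp and look-alike flasks were left alone.

**Disagreements:** my last grasp and release positions put the flask and bottle within about 1 mm of their start. The network's box for the flask read about 5 mm off its first reading. I put this down to detection scatter, since the picture shows it centred in its ring. The top and wrist cameras differed by about 4 mm on the pan centre, well inside the 15 mm tolerance.

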